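# Set a lab stand's outrigger leg to length and pinch its cam lever shut

### The arm

A 6-joint arm with a two-finger parallel gripper is mounted at the origin on the work surface. World frame = base frame: x ahead of the robot, y to its left, z up, the work surface at z = 0. Lengths are in m, angles in rad, forces in N, time in s.
With the tool pointing down it reaches from about 0.35 to 0.975 m from the base axis. Payload 4.9 kg.
Tool frame: the origin (TCP) lies on the centre line of the jaws, within the pads' length; the fingertips stand 11 mm ahead of it and the grasp point (between the pads) lies 8 mm behind it (manip.finger_overhang is the distance from the TCP to the fingertips, in m); y points along the fingers, z is the direction in which the jaws open and shut, and the axes are right-handed (so a half turn about y gives the same grasp; the last joint's range is limited). The gripper opens to 85 mm and grips with 20 to 120 N. Pads are 22 mm wide; open, the fingers measure 114 mm over their backs; the gripper's body (76 mm by 85 mm) begins 54 mm behind the grasp point. The pads swing forward as they close: fully open they stand 13 mm farther back than shut.
Start: joints at [-1.312, 0.053, 1.613, -0, 1.476, -0.119], TCP at [0.231, -0.581, 0.242] pointing down, gripper open.
Joint ranges: [-3.01, 3.01], [-1.01, 2.22], [0.06, 2.58], [-1.02, 4.17], [0.09, 2.62], [-3.14, 3.14]. Speed limits (rad/s): [2.57, 2.57, 3.14, 3.14, 3.14, 3.14].

### API

Orientations are given as a unit quaternion [w, x, y, z].
In Python, from plant import readout, cams, workorder, manip gives the robot as it stands.
- The arm moves only by the tool play_rows, never from a script. Its arguments are lists of equal length, an entry for each row: "slide": the shift along the tool's x, y, z in cm, a list of three; "yaw": the turn about the tool's y in degrees; "grip": the closure, from -1 (fully open) to 1 (shut), so that 0 is half open. In form: {"slide": [[x, y, z], ...], "yaw": [yaw, ...], "grip": [grip, ...]}. A call has 1 to 12 rows; each row shifts and turns the commanded pose from where the row before left it, along the tool's axes as they then stand; what a row does not reach is not made up. A row lasts 1/10 s, in which the tool goes at most 50 mm and 8.59 degrees, less where a joint would pass 70% of its speed; a pose out of reach is approached as far as the arm can. A call with a gripper value outside its range is refused whole. The fingers move at their own pace and stop on an object; the grip force is fixed at half the most. Time passes only in rows, so rows that do not move let the fingers close. It gives the time, the measured TCP pose, the force and the opening at its end, in the units of the state.
- readout.state(): the state, without advancing time (a new reading comes with each control period).
- cams.grab_frame(name): name is "scene" or "top" or "wrist"; returns a dict with "image" (420x560x3 uint8, red, green, blue), "mtx" (3x3 intrinsics, pixels), "R" (3x3) and "t" (3): a world point X has camera coordinates R X + t; the wrist camera has in their place "mount" (4x4, takes a point from camera to tool coordinates, whose origin is the TCP and whose axes are the tool frame's). Camera axes: x right, y down, z forward; pixel columns grow to the right and rows downward; lengths in m; the calibration is good to about 2 mm. A picture is of the moment at which its call begins: read the wrist's pose just before it. There is no depth.
- workorder.job_done(): hands the job in, once; it reports no verdict.
The state is a dict: "time": time; "joint_pos": joint angles; "joint_vel": joint speeds; "joint_efforts": joint torques, N m; "tool_pos": TCP position; "tool_rot": TCP orientation; "contact_force": force on the tool from outside, world axes, zero at the start; "ft_torque": the same for the moment, N m; "gripper_width": opening from 0.0 (shut) to 1.0 (fully open).
Only numpy, scipy, OpenCV 4.12 (cv2) and the standard library are available. Lean on these libraries where they do the work, as an engineer would, in place of code of your own. Each camera call takes 0.05 s, during which the arm holds its last target.

### The job

The lab stand's spring-loaded outrigger leg has to be set to length: with its cam lever still open, draw the leg out of its guide until the pointer on its crossbar lines up with the tooth of the index clip on the rule, and hold it there against the spring for a moment. Then, without letting the leg creep, squeeze the cam lever fully shut against the leg's block and finish like that, the block and lever still pinched in the gripper and the leg at the mark. Do not shut the lever anywhere but at the mark, and leave the beaker, flask and vial alone.

Things in the scene. Friction and masses are not known exactly. Their poses are not given: they have to be found in the camera images.
- stand: Fixed lab stand: grey base plate 240 x 180 x 12 mm, 12 mm rod 380 mm tall at x = -150 mm, aluminium guide tube along x with a black collar ending at x = 65 mm (top 52 mm above the bench). A steel rule 3 mm thick lies on the bench along x, y = 68 to 90 mm. Origin on the bench under the leg's centre line; x: the way the leg is drawn out, z up, y: lever and rule side.
- leg: Steel leg sliding in the guide; origin on the bench below grip, axes as the stand's. Starts fully in, 110 mm ahead of the stand's origin; travel 0 to 135 mm; a spring draws it in with 3 to 5 N. Grey crossbar at its outer end: x = 22 to 34 mm, 110 mm wide in y, 8 to 58 mm above the bench. Open fingers astride block and lever can push outward on its inner face with their sides.
- grip (a point): Point on the leg, 50 mm above the bench, in the middle of the pack formed by the block and the shut lever: 34 mm thick, y = -17 to +17 mm about this point; top 68 mm above the bench. Squeeze here, fingers closing along y. The leg cannot yield sideways: both fingers should meet the pack together. Axes as the stand's.
- block: Upright aluminium block on the leg (gives at most 1 mm sideways), 30 (x) x 22 (y) x 46 (z) mm; origin on the leg's centre line 22 mm above the bench, faces at y = -17 and +5 mm, top 68 mm above the bench. One finger presses on its -y face, the other on the lever's outer face.
- pointer (a point): Tip of the small steel pointer on the +y end of the leg's crossbar, 10 mm above the bench. It moves with the leg: 28 mm in x and 62 mm in y from grip.
- mark (a point): Tip of the tooth on the brass index clip (12 x 26 mm, top 14 mm above the bench) that sits on the rule: the length mark, different each time, 60 to 120 mm of leg travel from fully in. The leg is at the mark when pointer and tooth have the same x in the stand's frame (they are then 1 mm apart in y, tip to tip).
- lever (a joint): Angle of the cam lever in rad: 0 = fully shut, upright against the block; it starts open at 0.34 to 0.42 (stop at 0.44), leaning out to the +y side. Turns about an axis along x at its foot, 24 mm above the bench and 12 mm to +y of the leg's centre line. Stays where it is left by friction; about 3 N at its tip moves it.
- lever_tip (a point): Outer upper edge of the cam lever, a black flat lever 22 mm wide (x), 9 mm thick and 44 mm long, top 68 mm above the bench when shut. Open, this edge stands about 31 to 35 mm to +y of the leg's centre line; shut, 17 mm.
- beaker: Bystander: empty glass beaker 68 mm across, 85 mm high, to the +y side of the stand; origin at its underside. Leave it alone.
- flask: Bystander: stoppered glass flask 72 mm across, 150 mm high, origin at its underside. Leave it alone.
- vial: Bystander: small capped bottle 28 mm across, 60 mm high, origin at its underside. Leave it alone.

How it is judged:
On the way, in this order (a step that is already met when the one before it is completed fails the run):
1. leg held at the mark (within 5 mm) with the lever still open (x of pointer in the frame of mark between -0.005 and 0.005 m and value of joint lever above 0.2 rad and linear speed of block below 0.01 m/s), for 0.3 s.
2. lever squeezed shut against the block with the leg still at the mark (x of pointer in the frame of mark between -0.006 and 0.006 m and value of joint lever below 0.06 rad and contact force between the fingers and block above 3 N), for 0.2 s.
At the end, for the whole second after the job is handed in: The pointer is within 6 mm of the index clip's tooth along the leg, the lever is shut (below 0.06 rad), the fingers still press on the block with more than 3 N, and the leg is at rest (all of step 2 and linear speed of block below 0.01 m/s); the arm keeps its last pose, push and grip.
It fails at once if the lever is shut (below 0.15 rad) while the leg is more than 8 mm from the mark, including a leg that creeps or springs back (value of joint lever below 0.15 rad and not (x of pointer in the frame of mark between -0.008 and 0.008 m)).
It fails at once if the beaker is shifted by more than 20 mm or tipped (distance of beaker from where it was at the start of the episode above 0.02 m or angle between beaker's own z axis and vertical above 0.35 rad).
It fails at once if the flask is shifted by more than 20 mm or tipped (distance of flask from where it was at the start of the episode above 0.02 m or angle between flask's own z axis and vertical above 0.35 rad).
It fails at once if the vial is shifted by more than 20 mm or tipped (distance of vial from where it was at the start of the episode above 0.02 m or angle between vial's own z axis and vertical above 0.35 rad).
It also fails if it takes over 35 s, if anything falls off the work surface, if the arm or the gripper's body presses on something with over 40 N, if the wrist force passes 120 N, or if a joint passes its speed limit or range.

## Working session

There is one attempt and no reset: what is moved stays moved. The work goes in short steps, Python scripts to look and compute and a tool call to move; the robot and the scene stay as the last step left them, time stands still between calls to the robot, and variables do not carry over. Pictures are saved under pics/ and viewed, and the job is handed in when it is done.

Besides the shell and the picture viewer there is one more tool, called after ">>>" in YAML: its name, and indented under it one key for each argument. play_rows: Moves the arm, as the interface text tells. Its arguments: {"type":"object","properties":{"slide":{"type":"array","items":{"type":"array","items":{"type":"number"}}},"yaw":{"type":"array","items":{"type":"number"}},"grip":{"type":"array","items":{"type":"number"}}},"required":["slide","yaw","grip"]}

```bash
ls; mkdir -p pics
cat > h.py <<'E'
import numpy as np,cv2,pickle
from plant import readout,cams,workorder,manip
E
python3 - <<'E'
from h import *
s=readout.state()
for k,v in s.items(): print(k,v)
print([ (a,getattr(manip,a)) for a in dir(manip) if a[0]!='_'])
d={}
for n in ["scene","top","wrist"]:
    f=cams.grab_frame(n); d[n]=f
    cv2.imwrite(f"pics/{n}0.png",f["image"][:,:,::-1])
    print(n,{k:np.round(v,4).tolist() for k,v in f.items() if k!="image"})
pickle.dump(d,open('f0.pkl','wb'))
E
```

```text
pics
time 0.0
joint_pos [-1.31205950e+00  5.33545245e-02  1.61433122e+00 -1.00213364e-05
  1.47598787e+00 -1.19006794e-01]
joint_vel [-0.00154036 -0.00248858 -0.00065386 -0.00139194 -0.00158654 -0.00032897]
joint_efforts [ 1.53583380e-03 -3.93687057e+01 -3.70173633e+01  3.48802007e-05
  7.18845418e-03 -8.95873029e-06]
tool_pos [ 0.23035097 -0.58034232  0.24104221]
tool_rot [ 0.13270531 -0.13281507  0.69526532 -0.69379795]
contact_force [-0.48456704 -0.28540949 -0.07566728]
ft_torque [ 0.01256623 -0.03815499 -0.00342724]
gripper_width 0.9962230245528215
[('IKError', <class 'plant.IKError'>), ('finger_overhang', 0.011)]
scene {'mtx': [[446.1415, 0.0, 275.2802], [0.0, 446.1415, 204.5038], [0.0, 0.0, 1.0]], 'R': [[-0.646, 0.7633, 0.0074], [0.6063, 0.519, -0.6025], [-0.4637, -0.3848, -0.7981]], 't': [0.3559, -0.3914, 1.1711]}
top {'mtx': [[438.0524, 0.0, 281.4596], [0.0, 438.0524, 206.3083], [0.0, 0.0, 1.0]], 'R': [[0.0162, -0.9998, 0.0081], [-0.9853, -0.0173, -0.1699], [0.17, -0.0052, -0.9854]], 't': [0.0555, 0.6781, 0.6873]}
wrist {'mtx': [[359.4148, 0.0, 287.2137], [0.0, 359.4148, 207.0564], [0.0, 0.0, 1.0]], 'mount': [[-0.0003, 0.9518, 0.3067, -0.0784], [-0.0002, -0.3067, 0.9518, -0.131], [1.0, 0.0002, 0.0003, 0.001], [0.0, 0.0, 0.0, 1.0]]}
```

View pics/scene0.png

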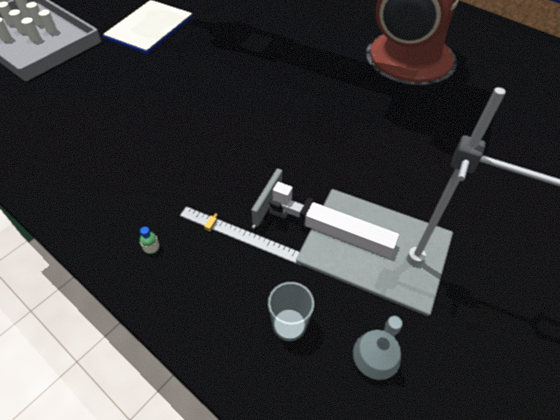

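View pics/top0.png

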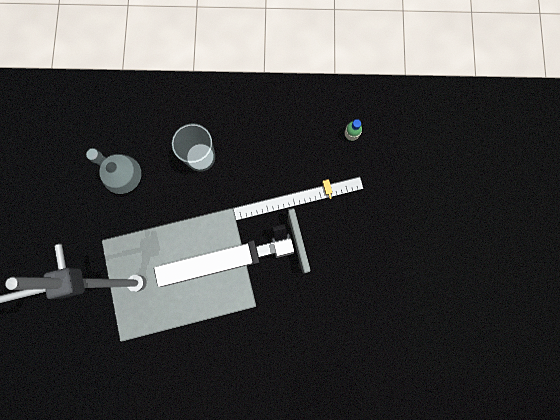

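View pics/wrist0.png

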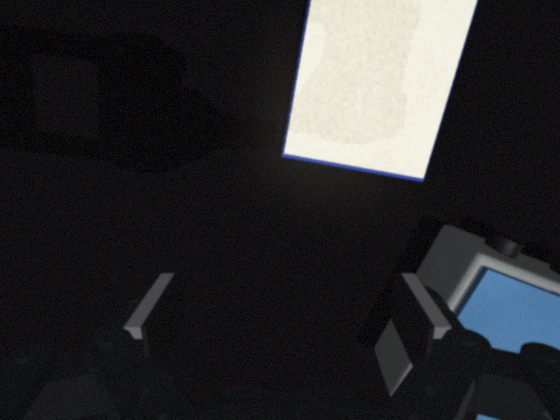

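Run:
```python
from h import *
d=pickle.load(open('f0.pkl','rb'))
im=d['top']['image'][:,:,::-1]
c=cv2.resize(im[170:290,220:375],None,fx=5,fy=5,interpolation=cv2.INTER_CUBIC); cv2.imwrite('pics/topz.png',c)
im=d['scene']['image'][:,:,::-1]
c=cv2.resize(im[160:265,170:330],None,fx=5,fy=5,interpolation=cv2.INTER_CUBIC); cv2.imwrite('pics/scz.png',c)
im=d['top']['image'][:,:,::-1]
c=cv2.resize(im[195:350,95:265],None,fx=3.8,fy=3.8,interpolation=cv2.INTER_CUBIC); cv2.imwrite('pics/topz2.png',c)
```

```text
(no output)
```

View pics/topz.png

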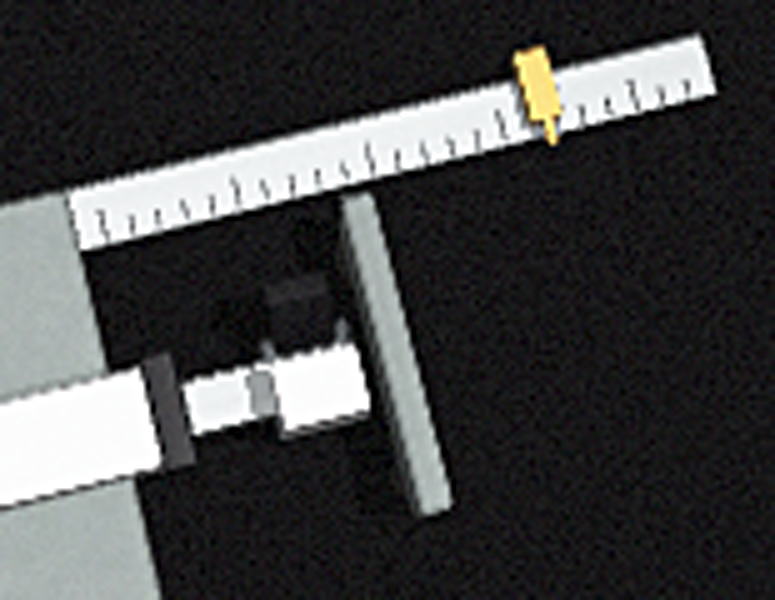

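View pics/scz.png

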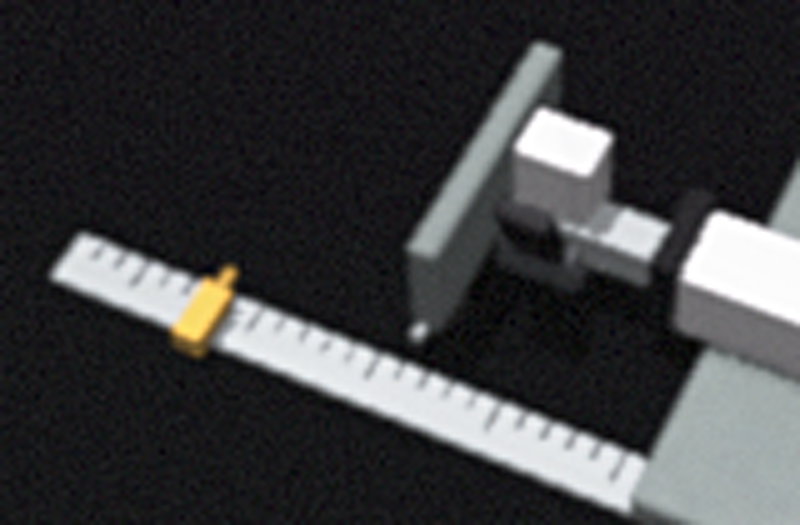

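View pics/topz2.png

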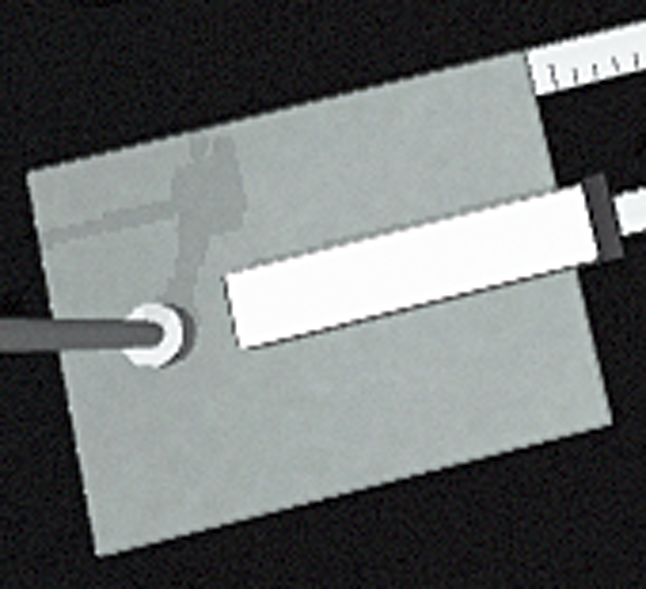

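```bash
cat >> h.py <<'E'
from scipy.optimize import least_squares
def proj(f,X):
    X=np.atleast_2d(X); c=X@np.array(f['R']).T+f['t']; p=c@np.array(f['mtx']).T; return p[:,:2]/p[:,2:]
def s2w(P,q):
    c,s=np.cos(q[2]),np.sin(q[2]); P=np.atleast_2d(P)
    return np.c_[q[0]+c*P[:,0]-s*P[:,1], q[1]+s*P[:,0]+c*P[:,1], P[:,2]]
def back(f,uv,z):
    K=np.array(f['mtx']);R=np.array(f['R']);t=np.array(f['t'])
    r=R.T@np.linalg.inv(K)@np.array([uv[0],uv[1],1.]); o=-R.T@t
    return o+r*(z-o[2])/r[2]
def w2s(X,q):
    c,s=np.cos(q[2]),np.sin(q[2]); d=np.array(X)-[q[0],q[1],0]
    return np.array([c*d[0]+s*d[1],-s*d[0]+c*d[1],d[2]])
E
cat > fit.py <<'E'
from h import *
d=pickle.load(open('f0.pkl','rb'))
def um(p,o,s): return (np.array(p)+.5)/s-.5+np.array(o)
bl=[(95,5,68),(125,5,68),(125,-17,68),(95,-17,68)]
cb=[(132,55,58),(144,55,58),(144,-55,58),(132,-55,58)]
T=[(275,362),(357,344),(370,405),(284,430),(340,198),(372,192),(452,507),(420,517)]
S=[(588,178),(515,150),(540,108),(612,135),(425,255),(408,245),(537,40),(562,50)]
P=np.array(bl+cb)/1000.
pt=np.array([um(p,(220,170),5) for p in T]); ps=np.array([um(p,(170,160),5) for p in S])
pl=np.array([um(p,(95,195),3.8) for p in [(28,172),(525,52),(611,424),(97,556)]])
def res(q,parts=False):
    a=q[3]; PL=np.array([(a-.24,.09,.012),(a,.09,.012),(a,-.09,.012),(a-.24,-.09,.012)])
    r=[proj(d['top'],s2w(P,q))-pt, proj(d['scene'],s2w(P,q))-ps, proj(d['top'],s2w(PL,q))-pl]
    return r if parts else np.concatenate([x.ravel() for x in r])
o=least_squares(res,[.5,.0,-np.pi/2,.05],loss='soft_l1')
q=o.x
if __name__=='__main__':
    print(q,np.degrees(q[2]))
    for r in res(q,True): print(np.round(r,1).tolist())
    g=s2w([.110,0,.05],q); print('grip',g)
    for z in (.008,.010,.014): 
        print(z,'tooth top',w2s(back(d['top'],um((552,143),(220,170),5),z),q),'scene',w2s(back(d['scene'],um((231,268),(170,160),5),z),q))
    print('pointer scene',w2s(back(d['scene'],um((416,335),(170,160),5),.01),q))
E
python3 fit.py
```

```text
[ 0.58458922  0.17081719 -1.30741255  0.04109329] -74.90922123637134
[[-1.8, 0.6], [-0.6, -0.2], [0.1, 0.5], [-0.4, -0.0], [-0.7, 0.1], [-0.3, -0.4], [0.2, -0.0], [-0.3, -0.2]]
[[-0.2, -0.8], [-0.7, -0.8], [-0.6, -0.8], [-0.1, -0.8], [1.6, 0.2], [-1.0, -0.2], [-0.7, -0.8], [0.0, -0.8]]
[[-0.8, -0.5], [-0.0, -1.3], [0.8, -0.2], [-0.3, 0.2]]
grip [[0.61322762 0.06461059 0.05      ]]
0.008 tooth top [0.21636264 0.06346127 0.008     ] scene [0.21642941 0.06094117 0.008     ]
0.01 tooth top [0.21603412 0.06314868 0.01      ] scene [0.21552968 0.06211823 0.01      ]
0.014 tooth top [0.21537707 0.06252351 0.014     ] scene [0.21373022 0.06447236 0.014     ]
pointer scene [0.13828075 0.05936933 0.01      ]
```

```bash
cat >> h.py <<'E'
from scipy.spatial.transform import Rotation as Ro
Q=np.array([0.58458922,0.17081719,-1.30741255])
def plan(target_s,sgn=1,q=Q):
    s=readout.state(); w,x,y,z=s['tool_rot']; R=Ro.from_quat([x,y,z,w]).as_matrix()
    c,sn=np.cos(q[2]),np.sin(q[2]); X=np.array([c,sn,0])*sgn; Y=np.array([0,0,-1.]); Z=np.cross(X,Y)
    T=np.c_[X,Y,Z]; rel=Ro.from_matrix(R.T@T).as_rotvec(degrees=True)
    D=s2w(target_s,q)[0]-s['tool_pos']
    print('t',s['time'],'tcp stand mm',np.round(w2s(s['tool_pos'],q)*1e3,1),'rotvec deg',np.round(rel,2),'slide(cm) in final axes',np.round(T.T@D*100,2),'now axes',np.round(R.T@D*100,2),'width',round(s['gripper_width'],3))
    F=np.array(s['contact_force']);print('F stand',np.round([c*F[0]+sn*F[1],-sn*F[0]+c*F[1],F[2]],1),'j6',s['joint_pos'][5])
    return s
E
python3 -c "
from h import *
plan([.112,0,.20],1);plan([.112,0,.20],-1)"
```

```text
t 0.15 tcp stand mm [ 633.2 -537.5  241.3] rotvec deg [ 7.000e-02 -8.344e+01 -8.000e-02] slide(cm) in final axes [-52.12   4.13  53.75] now axes [-59.35   4.22 -45.63] width 1.0
F stand [0.5 1.1 0. ] j6 -0.11899177347588172
t 0.15 tcp stand mm [ 633.2 -537.5  241.3] rotvec deg [8.000e-02 9.656e+01 7.000e-02] slide(cm) in final axes [ 52.12   4.13 -53.75] now axes [-59.35   4.22 -45.63] width 1.0
F stand [0.5 1.1 0. ] j6 -0.11899177347588172
```

>>> play_rows:
  slide:
    - [0,0,0]
    - [0,0,0]
    - [0,0,0]
    - [0,0,0]
    - [0,0,0]
    - [0,0,0]
    - [0,0,0]
    - [0,0,0]
    - [0,0,0]
    - [0,0,0]
    - [-2,0,2]
    - [-3,0,3]
  yaw: [-8.34,-8.34,-8.34,-8.34,-8.34,-8.34,-8.34,-8.34,-8.34,-8.34,0,0]
  grip: [-1,-1,-1,-1,-1,-1,-1,-1,-1,-1,-1,-1]

```text
time: 1.35
tool_pos: [0.2652, -0.5199, 0.2416]
tool_rot: [0.561, -0.56, 0.431, -0.431]
contact_force: [0.4, 0.2, 0.2]
gripper_width: 0.997
```

>>> play_rows:
  slide:
    - [-3.4,0,3.5]
    - [-3.4,0,3.5]
    - [-3.4,0,3.5]
    - [-3.4,0,3.5]
    - [-3.4,0,3.5]
    - [-3.4,0,3.5]
    - [-3.4,0,3.5]
    - [-3.4,0,3.5]
    - [-3.4,0,3.5]
    - [-3.4,0,3.5]
    - [-3.4,0,3.5]
    - [-3.4,0,3.5]
  yaw: [0,0,0,0,0,0,0,0,0,0,0,0]
  grip: [-1,-1,-1,-1,-1,-1,-1,-1,-1,-1,-1,-1]

```text
time: 2.55
tool_pos: [0.5661, -0.0145, 0.2421]
tool_rot: [-0.561, 0.561, -0.43, 0.43]
contact_force: [0.4, 0.6, -0.3]
gripper_width: 0.994
```

```bash
python3 -c "
from h import *
plan([.108,0,.17],1)"
```

```text
t 2.55 tcp stand mm [174.1 -66.2 242.1] rotvec deg [ 0.01 -0.03  0.  ] slide(cm) in final axes [-6.61  7.21  6.62] now axes [-6.62  7.2   6.61] width 0.994
F stand [-0.5  0.6 -0.3] j6 -0.41993599479336907
```

>>> play_rows:
  slide:
    - [-2.5,1,2.5]
    - [-2.5,2,2.5]
    - [-1.6,2,1.6]
    - [0,2.2,0]
    - [0,0,0]
    - [0,0,0]
  yaw: [0,0,0,0,0,0]
  grip: [-1,-1,-1,-1,-1,-1]

```text
time: 3.15
tool_pos: [0.6117, 0.0641, 0.1699]
tool_rot: [-0.561, 0.561, -0.431, 0.43]
contact_force: [-0.4, 0.3, 0.3]
gripper_width: 1.003
```

Run:
```python
from h import *
s=plan([.108,0,.055],1)
d={}
for n in ["scene","top","wrist"]:
    f=cams.grab_frame(n); d[n]=f
    cv2.imwrite(f"pics/{n}1.png",f["image"][:,:,::-1])
pickle.dump((s,d),open('f1.pkl','wb'))
im=d['wrist']['image'][:,:,::-1]
cv2.imwrite('pics/w1.png',cv2.resize(im,None,fx=1.42,fy=1.42))
```

```text
t 3.15 tcp stand mm [110.   -1.6 169.9] rotvec deg [ 0.09 -0.05 -0.02] slide(cm) in final axes [-0.2  11.49  0.16] now axes [-0.2  11.49  0.18] width 1.003
F stand [-0.3 -0.3  0.3] j6 -0.27888165310846863
```

View pics/w1.png

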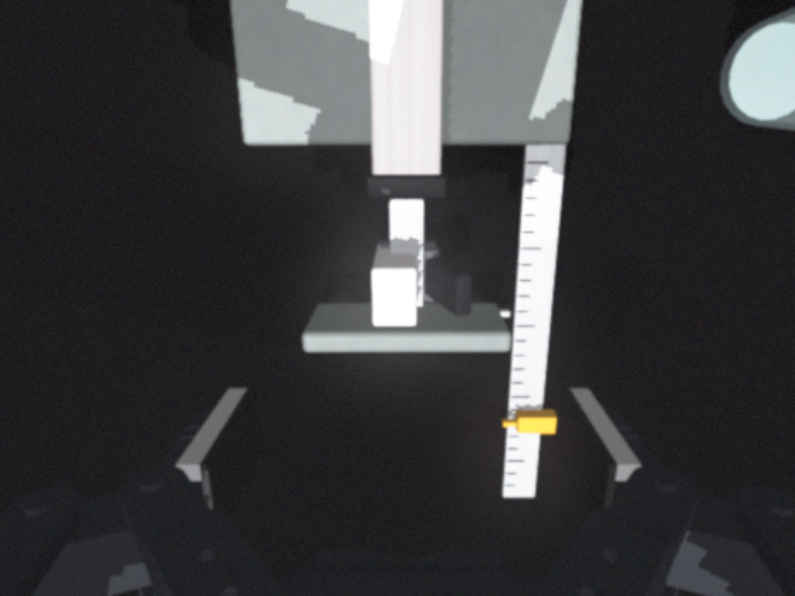

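View pics/top1.png

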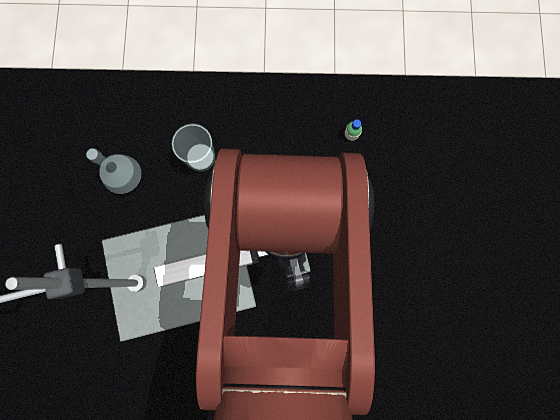

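View pics/scene1.png

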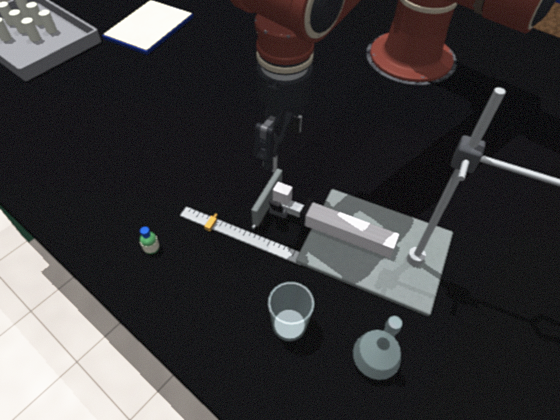

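Run:
```python
from h import *
s,d=pickle.load(open('f1.pkl','rb'))
im=d['wrist']['image'][:,:,::-1]
c=cv2.resize(im[165:315,205:395],None,fx=4.2,fy=4,interpolation=cv2.INTER_CUBIC) if 0 else cv2.resize(im[165:315,205:395],None,fx=4,fy=4,interpolation=cv2.INTER_CUBIC)
cv2.imwrite('pics/w1z.png',np.clip(c.astype(float)*1.5,0,255))
```

```text
[ WARN:0@0.641] global loadsave.cpp:1063 imwrite_ Unsupported depth image for selected encoder is fallbacked to CV_8U.
```

View pics/w1z.png

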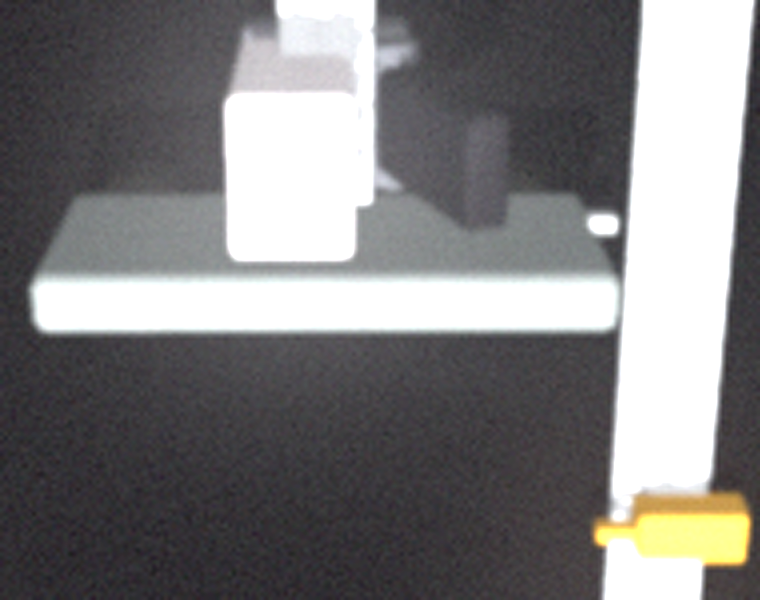

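```bash
cat >> h.py <<'E'
def wristcam(s,f):
    w,x,y,z=s['tool_rot']; R=Ro.from_quat([x,y,z,w]).as_matrix(); M=np.array(f['mount'])
    T=np.eye(4);T[:3,:3]=R;T[:3,3]=s['tool_pos']; C=np.linalg.inv(T@M)
    return dict(mtx=f['mtx'],R=C[:3,:3],t=C[:3,3])
E
python3 - <<'E'
from h import *
import fit
s,d=pickle.load(open('f1.pkl','rb'))
f=wristcam(s,d['wrist'])
um=lambda p: (np.array(p)+.5)/4-.5+np.array([205,165])
W=np.array([um(p) for p in [(355,95),(356,262),(229,262),(225,95),(618,278),(615,332),(40,332),(32,278),(619,224)]])
P=np.vstack([fit.P,[.138,.062,.010]])
def res(q): return (proj(f,s2w(P,q))-W)
o=least_squares(lambda q:res(q).ravel(),Q); q=o.x
print('wrist fit',q,np.degrees(q[2])); print(np.round(res(q),1).tolist())
print('old pose res',np.round(res(Q),1).tolist())
for qq in (q,Q):
  print('pointer',w2s(back(f,um((619,224)),.01),qq)*1e3)
  for z in (.008,.01,.012): print('tooth',w2s(back(f,um((595,532)),z),qq)*1e3)
  print('tcp in stand',w2s(s['tool_pos'],qq)*1e3)
  print('lever tip outer edge', w2s(back(f,um((507,112)),.064),qq)*1e3,w2s(back(f,um((507,228)),.064),qq)*1e3)
E
```

```text
wrist fit [ 0.58225452  0.17090622 -1.3092041 ] -75.01186937012613
[[0.3, -0.2], [-0.2, -0.1], [-0.1, -0.2], [-0.0, -0.2], [2.8, -0.0], [2.5, 1.6], [-2.9, 1.3], [-1.9, -0.4], [-0.7, -1.1]]
old pose res [[3.9, 0.8], [3.3, 0.8], [3.4, 0.8], [3.6, 0.8], [6.2, 0.7], [5.8, 2.3], [0.6, 2.2], [1.5, 0.7], [2.2, -0.5]]
pointer [139.0173589   62.63061678  10.        ]
tooth [215.95080186  62.23847222   8.        ]
tooth [214.70485628  61.8213206   10.        ]
tooth [213.4589107   61.40416898  12.        ]
tcp in stand [110.73930562   0.8209793  169.85836496]
lever tip outer edge [99.12628393 30.82145723 64.        ] [120.21206743  31.63888172  64.        ]
pointer [138.43554371  60.15045684  10.        ]
tooth [215.36816067  59.62048299   8.        ]
tooth [214.12146974  59.20556421  10.        ]
tooth [212.87477881  58.79064543  12.        ]
tcp in stand [110.0468009   -1.60841996 169.85836496]
lever tip outer edge [98.48754514 28.4128151  64.        ] [119.57475926  29.19246209  64.        ]
```

>>> play_rows:
  slide:
    - [-0.2,3,0]
    - [0,3,0]
    - [0,2.5,0]
    - [0,2,0]
    - [0,0,0]
    - [0,0,0]
  yaw: [0,0,0,0,0,0]
  grip: [-1,-1,-1,-1,-1,-1]

```text
time: 3.9
tool_pos: [0.6123, 0.0658, 0.0666]
tool_rot: [0.561, -0.561, 0.43, -0.431]
contact_force: [1.2, -0.2, -0.1]
gripper_width: 0.998
```

Run:
```python
from h import *
s=plan([.108,0,.045],1)
d={}
for n in ["scene","wrist"]:
    f=cams.grab_frame(n); d[n]=f
pickle.dump((s,d),open('f2.pkl','wb'))
im=d['wrist']['image'][:,:,::-1]
cv2.imwrite('pics/w2.png',cv2.resize(np.clip(im.astype(float)*1.8,0,255).astype(np.uint8),None,fx=1.42,fy=1.42,interpolation=cv2.INTER_CUBIC))
im=d['scene']['image'][:,:,::-1]
c=cv2.resize(im[110:265,170:330],None,fx=3.8,fy=3.8,interpolation=cv2.INTER_CUBIC); cv2.imwrite('pics/sc2.png',c)
```

```text
t 3.9 tcp stand mm [108.6  -0.6  66.6] rotvec deg [-0.08 -0.08  0.02] slide(cm) in final axes [-0.06  2.16  0.06] now axes [-0.06  2.16  0.05] width 0.998
F stand [ 0.6  1.1 -0.1] j6 -0.275716703067196
```

View pics/w2.png

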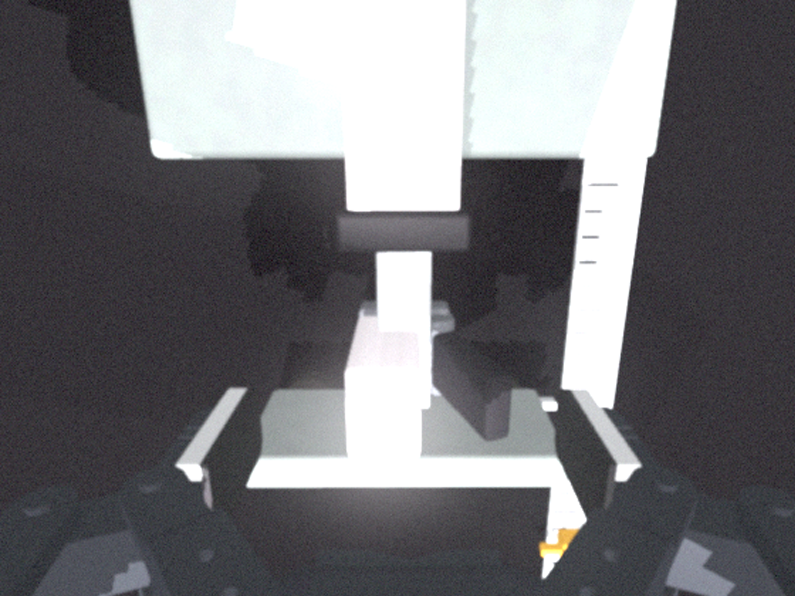

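View pics/sc2.png

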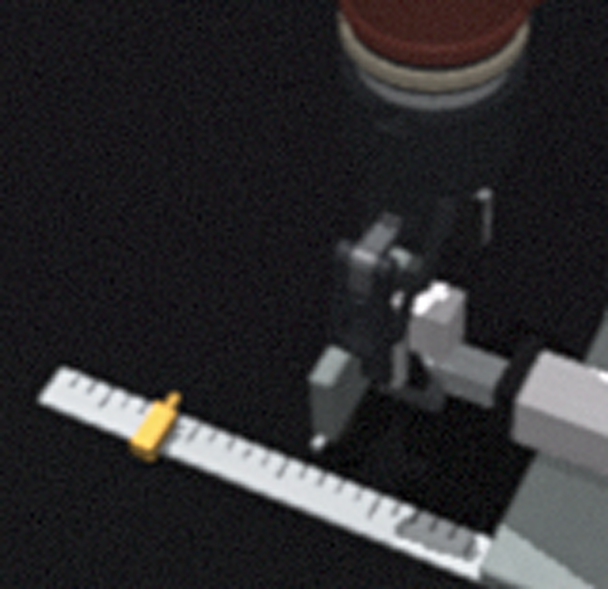

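>>> play_rows:
  slide:
    - [0,1.2,-0.15]
    - [0,1.3,0]
    - [0,0,0]
    - [0.6,0,0]
    - [0.6,0,0]
    - [1,0,0]
    - [1,0,0]
    - [1,0,0]
    - [1,0,0]
    - [0,0,0]
  yaw: [0,0,0,0,0,0,0,0,0,0]
  grip: [-1,-1,-1,-1,-1,-1,-1,-1,-1,-1]

```text
time: 5.0
tool_pos: [0.6243, 0.014, 0.0405]
tool_rot: [-0.561, 0.561, -0.43, 0.431]
contact_force: [-0.1, 2.9, -0.2]
gripper_width: 0.999
```

```bash
cat > look.py <<'E'
from h import *
import sys
k=sys.argv[1]
s=plan([.198,0,.042],1)
d={}
for n in ["scene","wrist"]:
    f=cams.grab_frame(n); d[n]=f
pickle.dump((s,d),open(f'f{k}.pkl','wb'))
im=d['wrist']['image'][:,:,::-1]
a=cv2.resize(np.clip(im.astype(float)*1.8,0,255).astype(np.uint8),None,fx=1.42,fy=1.42,interpolation=cv2.INTER_CUBIC)
cv2.imwrite(f'pics/w{k}.png',a)
im=d['scene']['image'][:,:,::-1]
c=cv2.resize(im[130:250,160:320],None,fx=5,fy=5,interpolation=cv2.INTER_CUBIC); cv2.imwrite(f'pics/sc{k}.png',c)
E
python3 look.py 3
```

```text
t 5.0 tcp stand mm [161.7  -2.5  40.5] rotvec deg [-0.03 -0.13  0.05] slide(cm) in final axes [ 3.63 -0.15  0.25] now axes [ 3.62 -0.15  0.26] width 0.999
F stand [-2.8  0.6 -0.2] j6 -0.3573147053649799
```

View pics/w3.png

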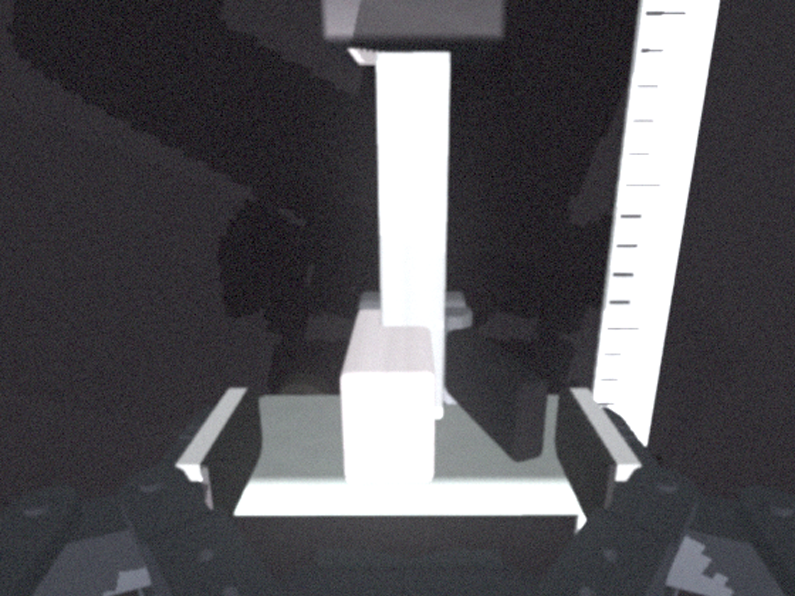

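View pics/sc3.png

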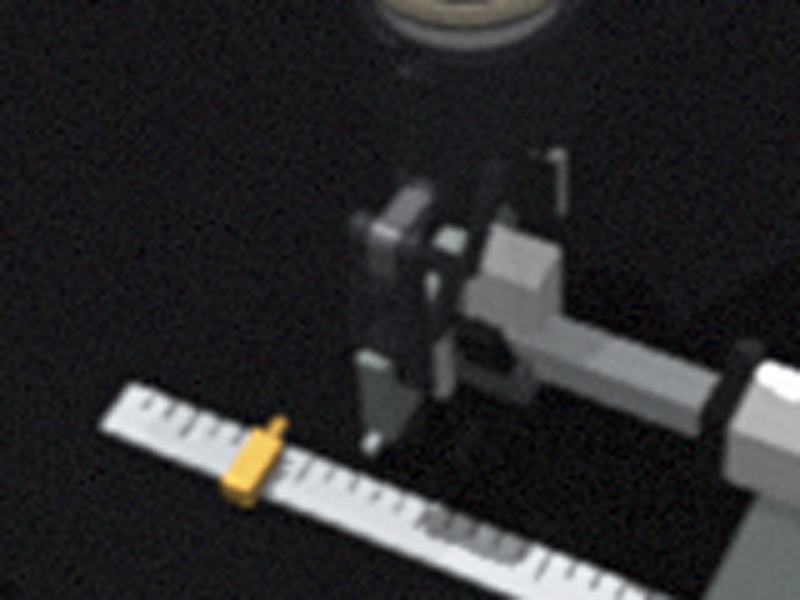

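Run:
```python
from h import *
s,d=pickle.load(open('f3.pkl','rb'))
f=d['scene']
um=lambda p: (np.array(p)+.5)/5-.5+np.array([160,130])
for n,p in (('pointer',(370,447)),('tooth',(281,420))): print(n,w2s(back(f,um(p),.01),Q)*1e3)
for k in (2,3):
    s,d=pickle.load(open(f'f{k}.pkl','rb'))
    im=np.clip(d['wrist']['image'][:,:,::-1].astype(float)*1.3,0,255).astype(np.uint8)
    c=cv2.resize(im[230:390,110:470],None,fx=2.2*1,fy=2.2,interpolation=cv2.INTER_CUBIC)
    g=d['wrist']['image'].mean(2)
    print(k,'guide/leg rows profile')
    for r in (262,275,290,300,315,325): 
        row=cv2.GaussianBlur(g,(1,5),0)[r]; gr=np.diff(row); idx=np.argsort(-abs(gr))[:14]; print(r,sorted([(int(i),int(gr[i])) for i in idx]))
    cv2.imwrite(f'pics/w{k}c.png',c)
```

```text
pointer [178.66144642  59.47332949  10.        ]
tooth [215.06385324  62.9334995   10.        ]
2 guide/leg rows profile
262 [(241, 31), (242, 40), (243, 27), (296, 29), (297, 39), (301, -43), (302, -67), (303, -37), (395, 48), (396, 74), (397, 49), (433, -69), (434, -80), (435, -38)]
275 [(159, 22), (172, -22), (242, 32), (243, 31), (296, 30), (297, 37), (301, -47), (302, -41), (413, 25), (414, 35), (415, 31), (431, -47), (432, -89), (433, -57)]
290 [(148, 21), (149, 17), (162, -19), (163, -23), (242, 38), (243, 71), (244, 28), (294, -26), (295, -54), (296, -35), (410, 21), (411, 22), (425, -21), (426, -19)]
300 [(141, 18), (142, 19), (156, -22), (157, -24), (183, 18), (242, 22), (243, 68), (244, 46), (294, -30), (295, -71), (296, -34), (417, 24), (418, 22), (432, -23)]
315 [(130, 20), (131, 22), (147, -27), (148, -20), (243, 36), (244, 74), (245, 28), (294, -35), (295, -70), (296, -29), (390, -20), (426, 22), (427, 19), (443, -23)]
325 [(123, 24), (124, 22), (140, -20), (141, -25), (179, 27), (180, 41), (181, 35), (392, -20), (393, -41), (394, -38), (432, 23), (433, 27), (449, -21)
[... 330 characters left out ...]
0), (460, -72), (461, -77), (462, -32)]
290 [(239, 22), (240, 28), (305, 34), (306, 23), (310, -47), (311, -57), (431, 23), (432, 32), (433, 36), (434, 30), (435, 22), (457, -40), (458, -83), (459, -63)]
300 [(157, -20), (240, 30), (241, 28), (304, -21), (305, -32), (417, 22), (441, 27), (442, 45), (443, 59), (444, 41), (455, -23), (456, -77), (457, -74), (458, -24)]
315 [(130, 17), (131, 20), (147, -22), (148, -20), (183, 19), (240, 17), (241, 31), (242, 19), (304, -24), (305, -32), (381, 18), (426, 18), (427, 21), (444, -18)]
325 [(123, 19), (124, 21), (140, -22), (141, -23), (241, 26), (242, 28), (304, -29), (305, -33), (393, -16), (432, 22), (433, 26), (449, -17), (450, -22), (451, -17)]
```

View pics/w3c.png

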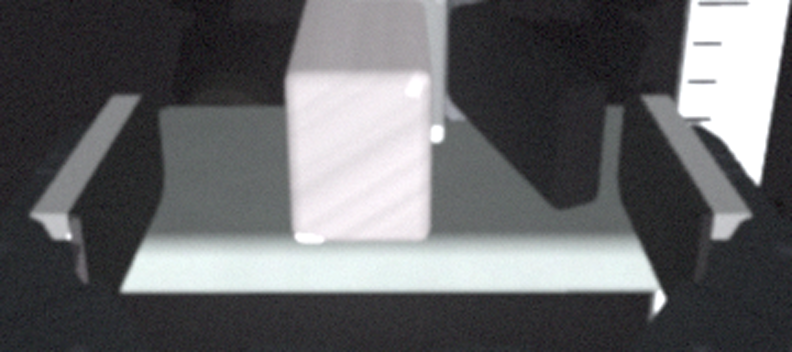

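>>> play_rows:
  slide:
    - [0.4,0,0.12]
    - [0.8,0,0]
    - [0.8,0,0]
    - [0.8,0,0]
    - [0.5,0,0]
    - [0.2,0,0]
    - [0,0,0]
  yaw: [0,0,0,0,0,0,0]
  grip: [-1,-1,-1,-1,-1,-1,-1]

```text
time: 5.8
tool_pos: [0.6336, -0.0181, 0.0401]
tool_rot: [-0.561, 0.561, -0.43, 0.43]
contact_force: [-3.6, 2.7, 0.6]
gripper_width: 1.002
```

```bash
python3 look.py 4
python3 - <<'E'
from h import *
s,d=pickle.load(open('f4.pkl','rb'))
im=d['scene']['image'][:,:,::-1]
cv2.imwrite('pics/sc4z.png',cv2.resize(im[195:245,190:260],None,fx=10,fy=10,interpolation=cv2.INTER_CUBIC))
E
```

```text
t 5.8 tcp stand mm [195.2  -1.9  40.1] rotvec deg [ 0.05 -0.05  0.  ] slide(cm) in final axes [ 0.28 -0.19  0.19] now axes [ 0.28 -0.19  0.19] width 1.002
F stand [-3.6 -2.8  0.6] j6 -0.40812362619114545
```

View pics/sc4z.png

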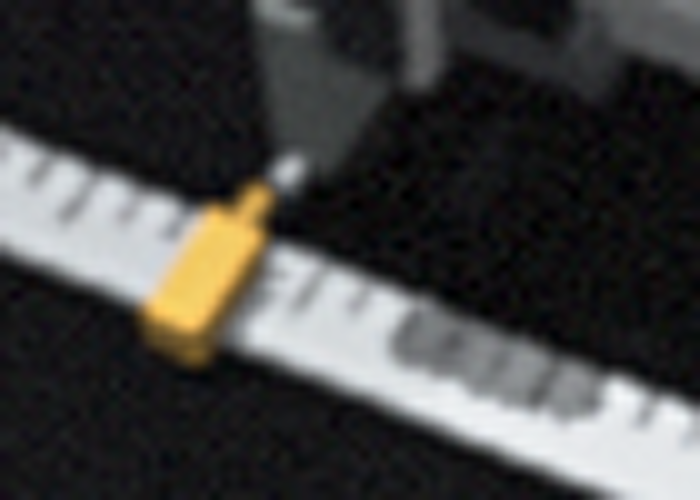

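View pics/w4.png

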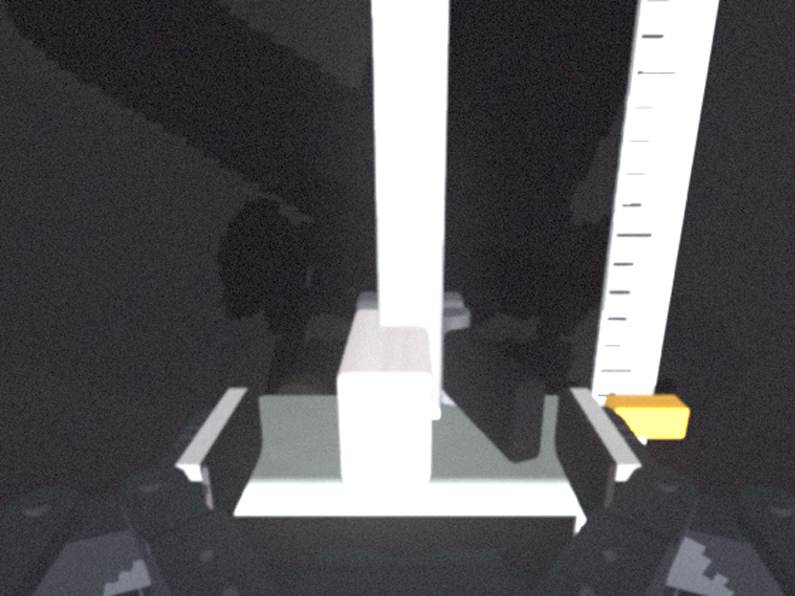

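Run:
```python
from h import *
s,d=pickle.load(open('f4.pkl','rb'))
f=d['scene']
um=lambda p: (np.array(p)+.5)/10-.5+np.array([190,195])
for n,p in (('pointer centre',(290,172)),('pointer tip',(277,184)),('tooth tip',(268,182)),('tooth root-mid',(243,212))): print(n,w2s(back(f,um(p),.01),Q)*1e3)
o=np.array([190,195])
p=proj(f,s2w([[.2145,.05,.01],[.2145,.063,.01],[.2145,.075,.01]],Q)); print((p-o+.5)*10)
```

```text
pointer centre [212.50729419  56.90804969  10.        ]
pointer tip [213.33939765  60.42651083  10.        ]
tooth tip [215.11283484  60.75140341  10.        ]
tooth root-mid [215.89253379  68.87840753  10.        ]
[[299.2754197  142.51545601]
 [265.41851945 192.29308045]
 [233.65578818 238.99178283]]
```

>>> play_rows:
  slide:
    - [0.15,0,0.05]
    - [0.14,0,0]
    - [0,0,0]
    - [0,0,0]
  yaw: [0,0,0,0]
  grip: [-1,-1,-1,-1]

```text
time: 6.3
tool_pos: [0.6347, -0.0203, 0.04]
tool_rot: [-0.561, 0.561, -0.43, 0.43]
contact_force: [-3.9, 3.4, 1.0]
gripper_width: 0.996
```

```bash
python3 look.py 5
python3 - <<'E'
from h import *
s,d=pickle.load(open('f5.pkl','rb'))
im=d['scene']['image'][:,:,::-1]
cv2.imwrite('pics/sc5z.png',cv2.resize(im[195:245,190:260],None,fx=10,fy=10,interpolation=cv2.INTER_CUBIC))
E
```

```text
t 6.3 tcp stand mm [197.6  -1.4  40. ] rotvec deg [ 0.06 -0.03 -0.02] slide(cm) in final axes [ 0.04 -0.2   0.14] now axes [ 0.04 -0.2   0.14] width 0.996
F stand [-4.3 -2.9  1. ] j6 -0.4119270077652784
```

View pics/sc5z.png

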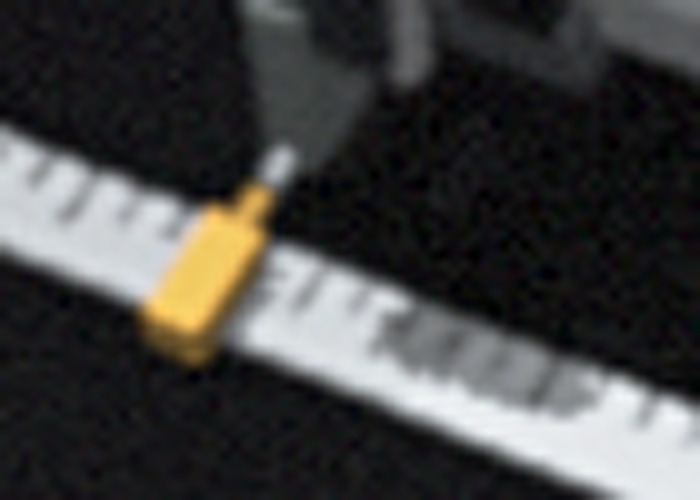

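View pics/w5.png

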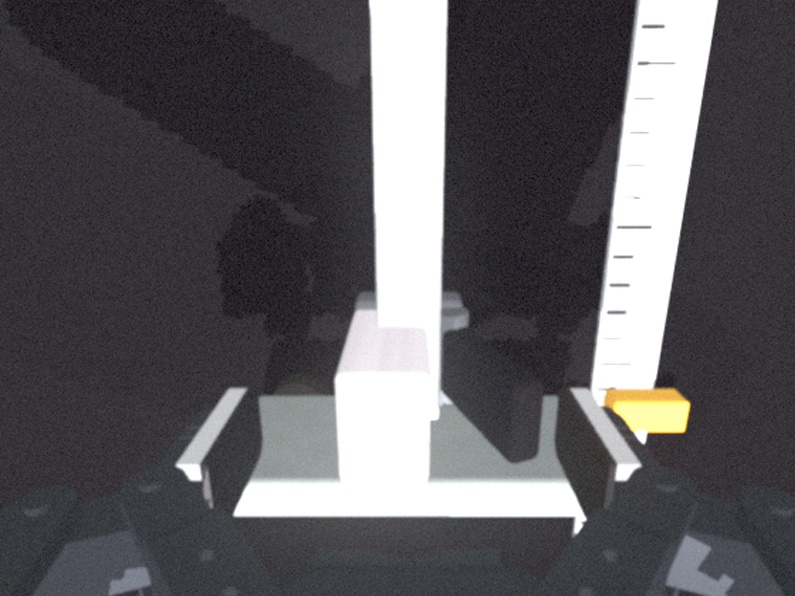

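>>> play_rows:
  slide:
    - [0,0,0]
    - [0,0,0]
    - [0,0,0]
    - [0,0,0]
    - [0,0,0]
    - [0,0,0]
    - [0,0,0]
    - [0,0,0]
    - [0,0,0]
  yaw: [0,0,0,0,0,0,0,0,0]
  grip: [-1,-1,-0.8,-0.65,-0.5,-0.4,-0.3,-0.3,-0.3]

```text
time: 7.3
tool_pos: [0.6382, -0.0203, 0.0423]
tool_rot: [0.563, -0.559, 0.428, -0.432]
contact_force: [4.9, 6.1, 2.9]
gripper_width: 0.648
```

```bash
python3 look.py 6
python3 - <<'E'
from h import *
s,d=pickle.load(open('f6.pkl','rb'))
im=d['scene']['image'][:,:,::-1]
cv2.imwrite('pics/sc6z.png',cv2.resize(im[185:245,190:270],None,fx=10,fy=10,interpolation=cv2.INTER_CUBIC))
E
```

```text
t 7.3 tcp stand mm [198.4   2.   42.3] rotvec deg [-0.42 -0.06  0.09] slide(cm) in final axes [-0.04  0.03 -0.2 ] now axes [-0.04  0.02 -0.2 ] width 0.648
F stand [-4.6  6.3  2.9] j6 -0.4119688456908871
```

View pics/sc6z.png

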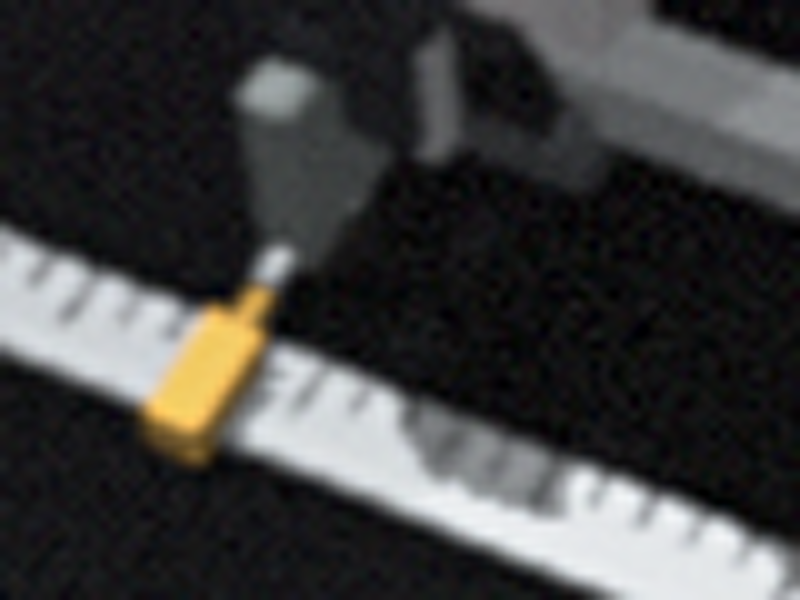

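View pics/w6.png

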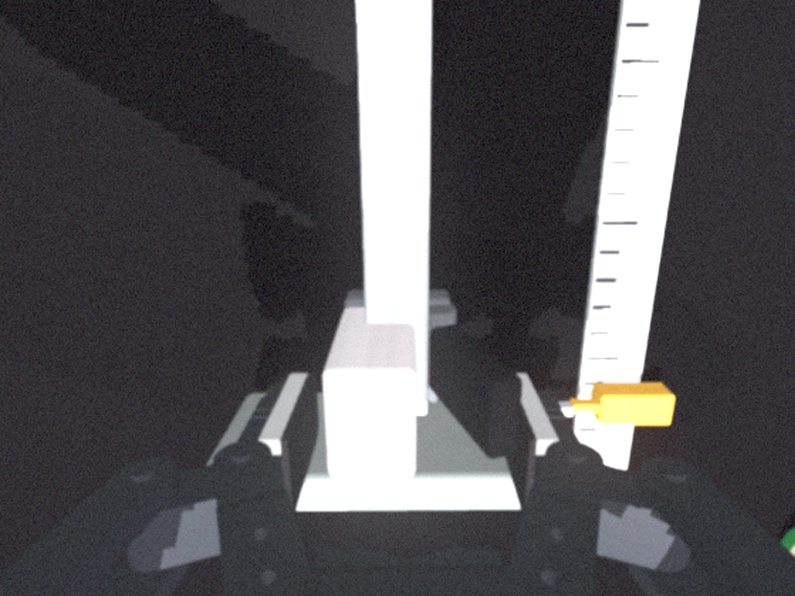

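>>> play_rows:
  slide:
    - [0,0,-0.1]
    - [0,0,-0.1]
    - [0,0,-0.1]
    - [0,0,0]
    - [0,0,0]
    - [0,0,0]
    - [0,0,0]
    - [0,0,0]
  yaw: [0,0,0,0,0,0,0,0]
  grip: [-0.3,-0.25,-0.2,-0.15,-0.1,-0.05,0,0]

```text
time: 8.2
tool_pos: [0.6356, -0.0212, 0.043]
tool_rot: [0.563, -0.559, 0.428, -0.433]
contact_force: [3.7, 4.9, 4.7]
gripper_width: 0.498
```

```bash
python3 look.py 7
```

```text
t 8.2 tcp stand mm [198.7  -0.7  43. ] rotvec deg [-0.45 -0.06  0.12] slide(cm) in final axes [-0.07  0.1   0.07] now axes [-0.07  0.1   0.07] width 0.498
F stand [-3.8  4.8  4.7] j6 -0.4138082592505499
```

View pics/w7.png

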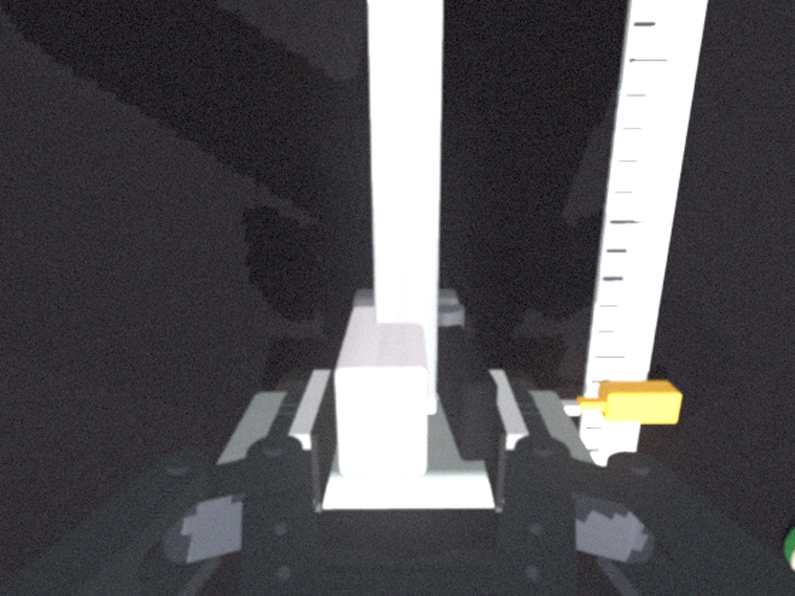

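View pics/sc7.png

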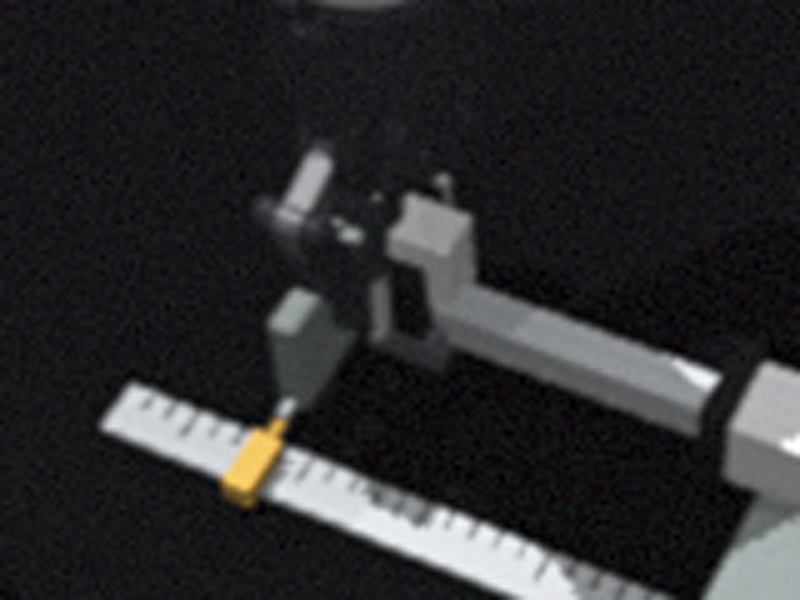

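>>> play_rows:
  slide:
    - [-0.08,0,0]
    - [0,0,0]
    - [0,0,0]
    - [0,0,0]
    - [0,0,0]
    - [0,0,0]
    - [0,0,0]
    - [0,0,0]
  yaw: [0,0,0,0,0,0,0,0]
  grip: [0.04,0.08,0.12,0.16,0.2,0.25,0.3,0.3]

```text
time: 9.1
tool_pos: [0.6352, -0.0206, 0.0431]
tool_rot: [0.563, -0.56, 0.428, -0.432]
contact_force: [3.2, 5.6, 6.6]
gripper_width: 0.363
```

```bash
python3 look.py 8
```

```text
t 9.1 tcp stand mm [198.   -1.   43.1] rotvec deg [-0.4  -0.07  0.12] slide(cm) in final axes [0.   0.11 0.1 ] now axes [0.   0.11 0.1 ] width 0.363
F stand [-4.6  4.5  6.6] j6 -0.4124322529655224
```

View pics/w8.png

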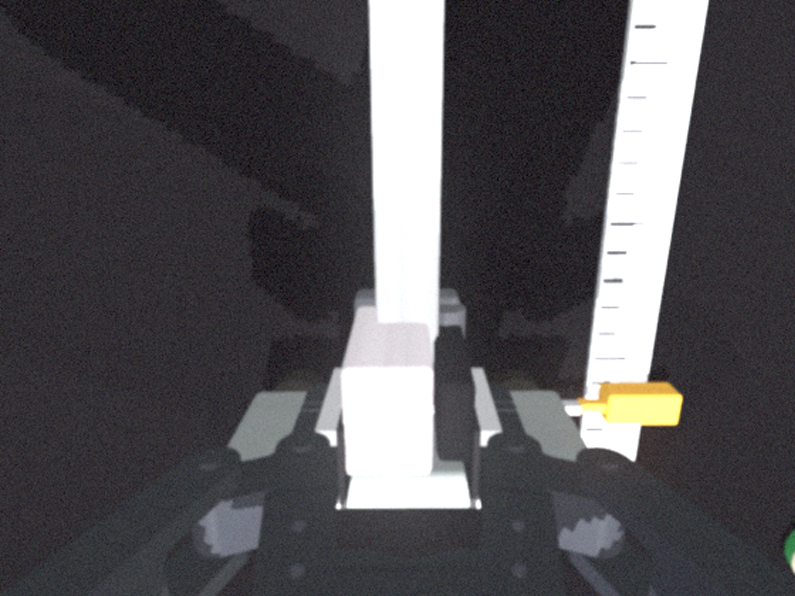

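View pics/sc8.png

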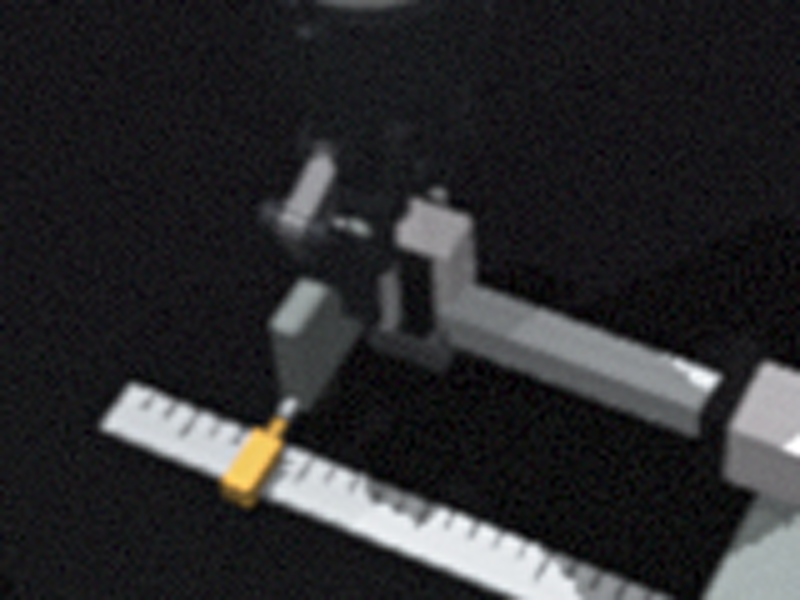

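>>> play_rows:
  slide:
    - [0,0,0]
    - [0,0,0]
    - [0,0,0]
    - [0,0,0]
    - [0,0,0]
    - [0,0,0]
    - [0,0,0]
    - [0,0,0]
  yaw: [0,0,0,0,0,0,0,0]
  grip: [0.4,0.5,0.6,0.8,1,1,1,1]

```text
time: 10.0
tool_pos: [0.6352, -0.0206, 0.0432]
tool_rot: [0.563, -0.56, 0.428, -0.432]
contact_force: [3.6, 4.5, 6.4]
gripper_width: 0.356
```

```bash
python3 look.py 9;  python3 - <<'E'
from h import *
s,d=pickle.load(open('f9.pkl','rb'))
im=d['scene']['image'][:,:,::-1]
cv2.imwrite('pics/sc9z.png',cv2.resize(im[165:225,200:280],None,fx=10,fy=10,interpolation=cv2.INTER_CUBIC))
E
```

```text
t 10.0 tcp stand mm [198.   -1.   43.2] rotvec deg [-0.4  -0.07  0.12] slide(cm) in final axes [-0.    0.12  0.1 ] now axes [-0.    0.12  0.1 ] width 0.356
F stand [-3.4  4.7  6.4] j6 -0.4124578515099485
```

View pics/w9.png

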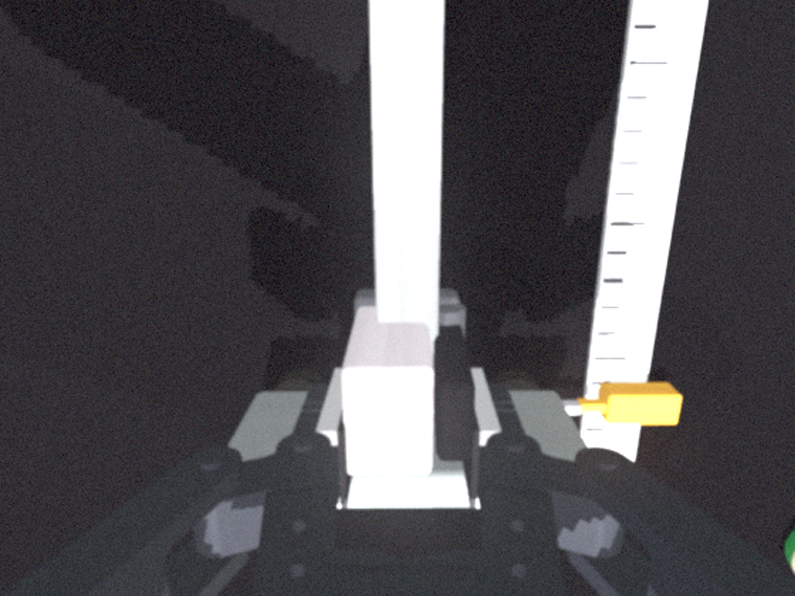

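View pics/sc9z.png

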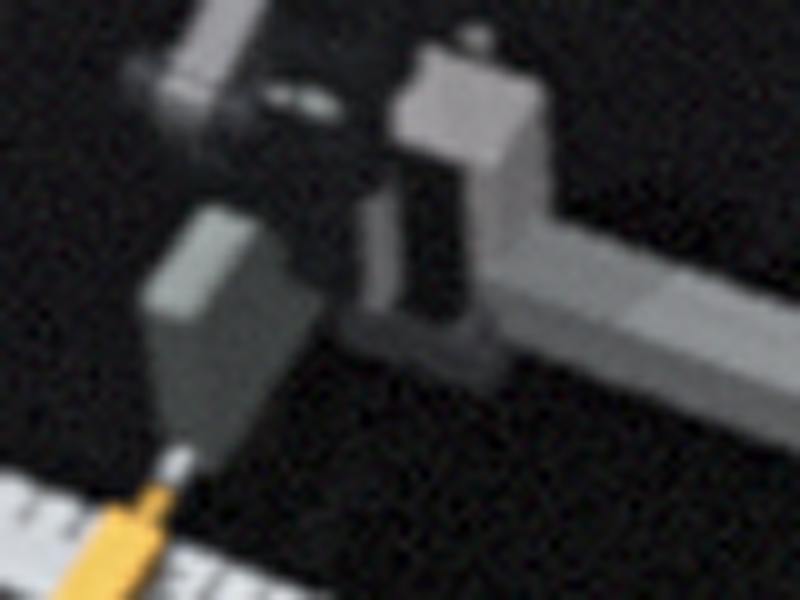

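>>> play_rows:
  slide:
    - [0,0,0]
    - [0,0,0]
    - [0,0,0]
    - [0,0,0]
    - [0,0,0]
  yaw: [0,0,0,0,0]
  grip: [1,1,1,1,1]

```text
time: 10.6
tool_pos: [0.6352, -0.0207, 0.0432]
tool_rot: [0.563, -0.56, 0.428, -0.432]
contact_force: [3.1, 5.4, 6.0]
gripper_width: 0.357
```

Run:
```python
from h import *
plan([.198,0,.042],1)
print(workorder.job_done())
```

```text
t 10.6 tcp stand mm [198.   -1.   43.2] rotvec deg [-0.4  -0.07  0.12] slide(cm) in final axes [-0.    0.12  0.1 ] now axes [-0.    0.12  0.1 ] width 0.357
F stand [-4.4  4.4  6. ] j6 -0.4124791054015571
the job is handed in; nothing more can be done
None
```

I drew the leg out about 77 mm with the open fingers pushing on the crossbar. I held it at the mark for over 0.3 s with the lever still open, then squeezed the lever shut against the block. I handed the job in at 10.6 s with the pack still pinched.

**Last checks**
- **Leg at the mark:** the scene camera shows pointer and tooth in line, to about 0.5 mm by my reading. The tool stayed at x = 198.0 mm in the stand's frame over the last 1.5 s.
- **Lever shut:** it looks upright against the block in both the wrist and scene views.
- **Grip:** the fingers are stalled on the pack at a reading of 0.357, with the gripper commanded fully shut. That reading is about 30 mm if the scale is linear, which is less than the 34 mm pack. I put the gap down to a non-linear scale. I had no direct reading of the force on the block.
- **Bystanders:** no move went near the beaker, flask or vial. I took no final picture to confirm they hadn't shifted.

**Disagreements**
- **Sideways position:** the wrist view and the top/scene fit differed by about 2 mm. I centred the fingers by the wrist view.
- **Travel to the mark:** the first wrist estimate was about 1.3 mm shorter than the scene's. I used the scene's.
- **Lever's resistance:** it pushed the arm about 3.4 mm sideways while closing, which I corrected before the final squeeze. A side force of about 4.5 N remained at the end.

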